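# Turn and press home a keyed dust-box cover

## Task

The round cover of the sanding-dust box is standing proud because the notch in its rim is not over the steel locating pin. With a fingertip in its finger cup, turn the cover until the notch meets the pin, then press it down until it is fully home. Only push it, do not lift it, and leave the other things on top of the box where they are.

Things in the scene. Friction and masses are not known exactly. Their poses are not given: they have to be found in the camera images.
- dust_box: fixed sanding-dust box, plywood, 270 x 390 mm and 90 mm high, on the bench; origin in the middle of its underside, z up, x towards the side where the pin is. The round cover sits in the middle of its flat top.
- cover_turn (a joint): turn of the cover about its upright axis, rad, growing anticlockwise seen from above; 0 (or any full turn) = notch exactly over the pin. It can turn endlessly either way, stays where it is left, and drags with about 0.2 N m. The notch goes over the pin within about 0.06 rad (3.5 degrees) either way.
- cover_press (a joint): how far the cover has been pressed down, m: 0 at the start (standing proud), 0.007 = fully home, negative = lifted. Its tight seal drags with about 9 N, down or up, and holds it wherever it is left; off the notch the pin stops it with some spring: 20 N sinks it about 3 mm, and when let go it comes back to within 2.5 mm of the start.
- cover_centre (a point): middle of the cover's flat upper face, on the turning axis, 20.5 mm above the box top before it is pressed and 13.5 mm when home. The cover is a level plain grey disc, 160 mm diameter, 12 mm thick; it only turns about and slides along its upright axis.
- finger_cup (a point): middle of the floor of the round finger cup sunk in the cover: 50 mm inner diameter, 12 mm deep, upright walls, floor black; its middle is 40 mm from the cover's axis, on the side opposite the notch. A fingertip put into it can push its wall to turn the cover, or press on its floor; a tip still pushing hard on the wall can drag the cover up when it is withdrawn, so ease it off the wall first.
- notch (a point): middle of the notch in the cover's rim (in the plane of its underside, 76 mm from the axis): 16 mm wide at its inner end (68 mm from the axis), 19 mm wide at the rim.
- pin (a point): top of the fixed steel locating pin, 76 mm from the cover's axis: a round bar 8 mm thick and 31 mm long lying on the box top, pointing at the axis, from 69 to 100 mm from it, top 8 mm above the box top. Its outer 20 mm stick out from under the cover's rim.
- sanding_block: cork-faced wooden sanding block 90 x 50 x 30 mm, lying on the box top beside the cover; origin under its centre
- wax_jar: amber jar, 44 mm diameter, 50 mm high, standing on the box top on the other side of the cover; origin under its centre
- wood_knob: turned wooden drawer knob, 36 mm diameter, 30 mm high, standing on the box top on the jar's side of the cover; origin under its centre

How it is judged (in metres and radians):
At the end, for the whole second after the job is handed in: The cover is pressed down at least 5.5 mm of its 7 mm and the middle of its notch lies within 7 mm of the pin point (both 76 mm from the axis), seen from above; it stays so when the robot has let go (value of joint cover_press above 0.0055 m and horizontal distance between notch and pin below 0.007 m); the robot touches nothing.
It fails at once if the cover is lifted more than 4 mm above where it started (value of joint cover_press below -0.004 m).
It fails at once if the sanding block, jar or wooden knob on the box is shifted by more than 20 mm or lifted (distance of any of sanding_block, wax_jar, wood_knob from where it was at the start of the episode above 0.02 m).
It also fails if it takes over 42 s, if anything falls off the work surface, if the arm or the gripper's body presses on something with over 40 N, if the wrist force passes 120 N, or if a joint passes its speed limit or range.

## Robot

A 6-joint arm with a two-finger parallel gripper is mounted at the origin on the work surface. World frame = base frame: x ahead of the robot, y to its left, z up, the work surface at z = 0. Lengths are in m, angles in degrees, forces in N, time in s.
With the tool pointing down it reaches from about 0.425 to 1.125 m from the base axis. Payload 14.9 kg.
Tool frame: the origin (TCP) lies midway between the tips of the shut fingers; the grasp point (between the pads) lies 19 mm behind it; z points along the fingers, y is the line along which they close (so a half turn about z gives the same grasp; the last joint's range is limited). The gripper opens to 91 mm and grips with 3 to 60 N. Pads are 32 mm wide; open, the fingers measure 118 mm over their backs; the gripper's body (76 mm by 178 mm) begins 60 mm behind the grasp point.
Start: joints at [-71.809, 21.709, 99.362, -0, 58.929, -1.908], TCP at [0.241, -0.657, 0.186] pointing down, gripper open.
Joint ranges: [-158.91, 158.91], [-42.39, 125.64], [0.06, 152.35], [-60.88, 240.88], [17.5, 164.5], [-176.32, 176.32]. Speed limits (degrees/s): [108.29, 108.29, 136.94, 180, 180, 180].

## Interface

Orientations are given as a 3x3 rotation matrix whose columns are the frame's x, y, z axes.
In Python, from plant import env gives the robot as it stands.
- The arm moves only by the shell command python3 -m jog 'ROWS' [FORCE]. ROWS is JSON, a list of rows, each an object of numbers: "grip": the opening, from -1 (shut) to 1 (fully open); "dx", "dy", "dz": the shift along the world's x, y, z in cm; "wx", "wy", "wz": the turn, a rotation vector about the world's x, y, z in rad. A call has exactly 10 rows; each row shifts and turns the commanded pose from where the row before left it; what a row does not reach is not made up. A row lasts 1/10 s, in which the tool goes at most 50 mm and 8.59 degrees, less where a joint would pass 70% of its speed; a pose out of reach is approached as far as the arm can. A call with a gripper value outside its range is refused whole. The fingers move at their own pace and stop on an object; FORCE is the grip in N (left out, the last holds). Time passes only in rows, so rows that do not move let the fingers close, or fill a call up. It gives the time, the measured TCP pose, the force, the opening and the grip force at its end, in the units of the state.
- env.get_state(): the state, without advancing time (a new reading comes with each control period).
- env.grab_frame(name): name is "side" or "top" or "wrist"; returns the picture (400x640x3 uint8, blue, green, red); there is no depth.
- env.get_calibration(name): a dict with "fx", "fy", "cx", "cy" (pixels), "D" ([k1, k2, p1, p2, k3] as OpenCV has them; the pictures are not rectified), "pose" (4x4, takes a point from camera to world coordinates); the wrist camera has in their place "hand_eye" (4x4, takes a point from camera to tool coordinates, whose origin is the TCP and whose axes are the flange's). Camera axes: x right, y down, z forward; pixel columns grow to the right and rows downward; lengths in m; the calibration is good to about 2 mm. A picture is of the moment at which its call begins: read the wrist's pose just before it. get_calibration takes no time and is no camera call.
- env.sign_off(): hands the job in; it is judged then, once.
The state is a dict: "time_s": time; "q": joint angles; "dq": joint speeds; "tau": joint torques, N m; "position": TCP position; "ee_rot": TCP orientation; "ft_force": force on the tool from outside, world axes, zero at the start; "wrist_torque": the same for the moment, N m; "grip_width": opening from 0.0 (shut) to 1.0 (fully open); "grasp_force": force on a finger pad.
Only numpy, scipy, OpenCV 4.12 (cv2) and the standard library are available. Lean on these libraries where they do the work, as an engineer would, in place of code of your own. Each camera call takes 0.05 s, during which the arm holds its last target. There are 200 camera calls.

## Working session

There is one attempt and no reset: what is moved stays moved. The work goes in short steps, Python scripts to look and compute and a shell command to move; the robot and the scene stay as the last step left them, time stands still between calls to the robot, and variables do not carry over. Pictures are saved under pics/ and viewed, at most 11 in all, crops included, and the job is handed in when it is done.

```bash
mkdir -p pics; ls; python3 - <<'E'
from plant import env
import cv2
for n in ("top","side"):
    cv2.imwrite(f"pics/{n}0.png",env.grab_frame(n))
    c=env.get_calibration(n); print(n,c)
s=env.get_state();print(s["time_s"],s["position"],s["ee_rot"],s["ft_force"])
E
```

```text
pics
top {'fx': 403.7982202825161, 'fy': 403.7982202825161, 'cx': 315.80626441861904, 'cy': 205.50745634424482, 'D': array([-0.09390665,  0.        ,  0.        ,  0.        ,  0.        ]), 'pose': array([[ 0.01407397, -0.99455212,  0.10328608,  0.49852561],
       [-0.9998928 , -0.0135813 ,  0.00547172,  0.04217314],
       [-0.00403915, -0.10335201, -0.99463664,  0.7503716 ],
       [ 0.        ,  0.        ,  0.        ,  1.        ]])}
side {'fx': 518.0275398063062, 'fy': 518.0275398063062, 'cx': 318.84740833829767, 'cy': 198.0971089014013, 'D': array([0.00487161, 0.        , 0.        , 0.        , 0.        ]), 'pose': array([[-0.95256133, -0.20330164,  0.22648479,  0.41208172],
       [-0.3038852 ,  0.67630614, -0.67101698,  0.58591301],
       [-0.0167542 , -0.7080102 , -0.70600344,  0.67740423],
       [ 0.        ,  0.        ,  0.        ,  1.        ]])}
0.1 [ 0.24040372 -0.65697977  0.18523717] [[ 9.39084204e-01  3.43686947e-01 -3.75783255e-04]
 [ 3.43687152e-01 -9.39083688e-01  9.84112260e-04]
 [-1.46653872e-05 -1.05331615e-03 -9.99999445e-01]] [-0.53688704  1.01157972  0.04810142]
```

View pics/top0.png

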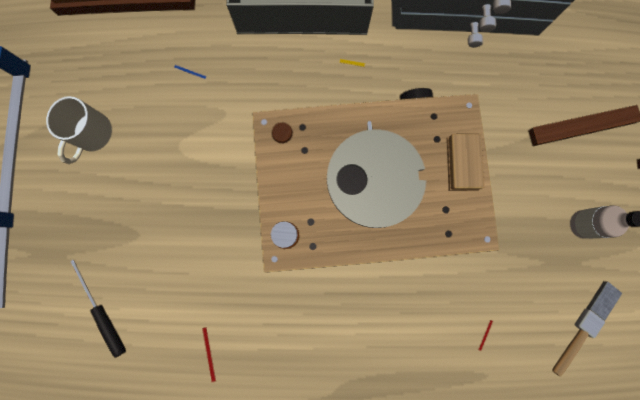

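View pics/side0.png

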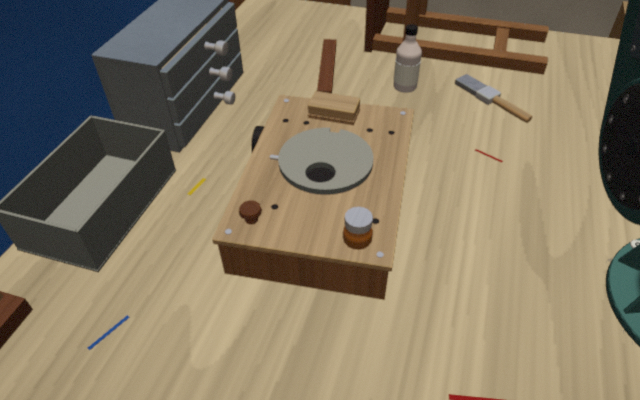

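Top view: cover at about (376,178), cup (352,179), notch (421,174), pin (369,126), knob (282,132), jar (284,235), block (466,162). The side view agrees. The cover needs about +90° of turn, taking the cup from +y round to −x. I'll measure next.

```bash
cat > h.py <<'E'
import numpy as np, cv2
from plant import env
def ray(c,P,px):
    K=np.array([[c["fx"],0,c["cx"]],[0,c["fy"],c["cy"]],[0,0,1]])
    u=cv2.undistortPoints(np.array(px,float).reshape(-1,1,2),K,np.array(c["D"])).reshape(-1,2)
    return P[:3,3],np.c_[u,np.ones(len(u))]@P[:3,:3].T
def onplane(c,P,px,z):
    o,d=ray(c,P,px); return o+d*((z-o[2])/d[:,2])[:,None]
def circ(p):
    x,y=p[:,0],p[:,1]
    a=np.linalg.lstsq(np.c_[x,y,np.ones(len(x))],x*x+y*y,rcond=None)[0]
    return a[:2]/2,np.sqrt(a[2]+(a[0]**2+a[1]**2)/4)
def blob(m,seed):
    n,l=cv2.connectedComponents(m.astype(np.uint8))
    m=(l==l[seed[1],seed[0]]).astype(np.uint8)
    return max(cv2.findContours(m,cv2.RETR_EXTERNAL,cv2.CHAIN_APPROX_NONE)[0],key=len).reshape(-1,2)
E
python3 - <<'E'
from h import *
for n,cs,ks in (("top",(400,195),(352,179)),("side",(300,165),(321,173))):
    im=cv2.imread(f"pics/{n}0.png"); c=env.get_calibration(n);P=c["pose"]
    hsv=cv2.cvtColor(im,cv2.COLOR_BGR2HSV)
    print(n,hsv[cs[1],cs[0]],hsv[ks[1],ks[0]])
    m=(hsv[...,1]<60)&(hsv[...,2]>90)
    p=onplane(c,P,blob(m,cs),.1105)[:,:2]
    ce,r=circ(p)
    for _ in range(8):
        k=abs(np.hypot(*(p-ce).T)-r)<.003; ce,r=circ(p[k])
    print("cover",ce,r,k.mean())
    q=onplane(c,P,blob(hsv[...,2]<50,ks),.1105)[:,:2]; 
    print("cup",circ(q), circ(onplane(c,P,blob(hsv[...,2]<50,ks),.0985)[:,:2]))
    d=circ(q)[0]-ce; print("cup ang",np.degrees(np.arctan2(d[1],d[0])),np.hypot(*d))
c=env.get_calibration("top");P=c["pose"]
f=lambda px,z:onplane(c,P,[px],z)[0]
print("pin",f((369.5,123),.094),"notch",f((421,174),.1105),"knob",f((282,132),.12),"jar",f((284,235),.14),"block",f((466,162),.12))
E
```

```text
top [ 30  21 156] [10 29 53]
cover [ 0.61162412 -0.05074072] 0.07940467130040851 0.8866666666666667
cup (array([0.59063116, 0.04958573]), np.float64(0.5028810197415379)) (array([0.59235849, 0.04972474]), np.float64(0.5123119309645721))
cup ang 101.81842266103382 0.10249926425038101
side [ 25  23 146] [ 4 40 45]
cover [ 0.61392386 -0.05084034] 0.07940754475342511 0.8888888888888888
cup (array([ 0.60942553, -0.00736296]), np.float64(0.018248400125473425)) (array([ 0.61360283, -0.01992119]), np.float64(0.018634674895383216))
cup ang 95.90700514847467 0.04370946604633758
pin [ 0.70713339 -0.04237177  0.094     ] notch [ 0.61847649 -0.12355986  0.1105    ] knob [0.68196206 0.10161922 0.12      ] jar [0.51647193 0.09293632 0.14      ] block [ 0.63763208 -0.19492333  0.12      ]
```

Measured: cover centre ≈ (0.613,−0.051), radius 79.4 mm (80 expected). Cup at about 95°, notch at −85°, pin at +5°, so about +90° to turn. The cup is near (0.610,−0.011). Next I move above it with shut fingers.

```bash
python3 -m jog '[{"grip":-1,"dz":3},{"grip":-1,"dx":2.1,"dy":3.7,"wz":-0.04},{"grip":-1,"dx":2.1,"dy":3.7,"wz":-0.04},{"grip":-1,"dx":2.1,"dy":3.7,"wz":-0.04},{"grip":-1,"dx":2.1,"dy":3.7,"wz":-0.04},{"grip":-1,"dx":2.1,"dy":3.7,"wz":-0.04},{"grip":-1,"dx":2.1,"dy":3.7,"wz":-0.04},{"grip":-1,"dx":2.1,"dy":3.7,"wz":-0.04},{"grip":-1,"dx":2.1,"dy":3.7,"wz":-0.04},{"grip":-1,"dx":2.1,"dy":3.7,"wz":-0.03}]' 20
```

```text
validation failed for argument at $[0]...
```

```bash
python3 -m jog '[{"grip":-1,"dx":2.1,"dy":3.7},{"grip":-1,"dx":2.1,"dy":3.7},{"grip":-1,"dx":2.1,"dy":3.7},{"grip":-1,"dx":2.1,"dy":3.7},{"grip":-1,"dx":2.1,"dy":3.7},{"grip":-1,"dx":2.1,"dy":3.7},{"grip":-1,"dx":2.1,"dy":3.7},{"grip":-1,"dx":2.1,"dy":3.7},{"grip":-1,"dx":1.3,"dy":2.0},{"grip":-1,"dz":-1}]'; python3 - <<'E'
from h import *
s=env.get_state(); cv2.imwrite("pics/w1.png",env.grab_frame("wrist")); print(s["position"],s["ee_rot"],env.get_calibration("wrist"))
E
```

```text
[ 0.24040372 -0.65697977  0.18523717] [[ 9.39084204e-01  3.43686947e-01 -3.75783255e-04]
 [ 3.43687152e-01 -9.39083688e-01  9.84112260e-04]
 [-1.46653872e-05 -1.05331615e-03 -9.99999445e-01]] {'fx': 284.061422268257, 'fy': 284.061422268257, 'cx': 318.80804178326366, 'cy': 199.56482450827417, 'D': array([-0.04287742,  0.        ,  0.        ,  0.        ,  0.        ]), 'hand_eye': array([[-2.74104586e-04, -9.65830398e-01, -2.59174783e-01,
         7.39481175e-02],
       [ 9.99999882e-01, -3.68742164e-04,  3.16534797e-04,
        -5.71979097e-04],
       [-4.01287599e-04, -2.59174666e-01,  9.65830385e-01,
        -1.98409556e-01],
       [ 0.00000000e+00,  0.00000000e+00,  0.00000000e+00,
         1.00000000e+00]])}validation failed for argument at $[0]...
```

View pics/w1.png

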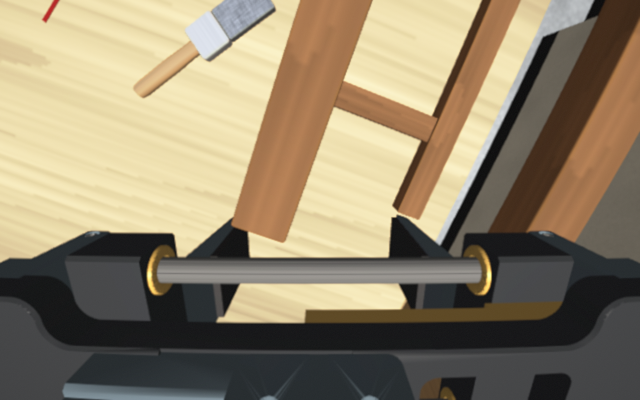

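Both calls were refused and the arm has not moved; the wrist view only shows the start area. The rows probably need all seven keys.

```bash
python3 -m jog '[{"grip":-1,"dx":0,"dy":0,"dz":3,"wx":0,"wy":0,"wz":0},{"grip":-1,"dx":2.1,"dy":3.7,"dz":0,"wx":0,"wy":0,"wz":-0.04},{"grip":-1,"dx":2.1,"dy":3.7,"dz":0,"wx":0,"wy":0,"wz":-0.04},{"grip":-1,"dx":2.1,"dy":3.7,"dz":0,"wx":0,"wy":0,"wz":-0.04},{"grip":-1,"dx":2.1,"dy":3.7,"dz":0,"wx":0,"wy":0,"wz":-0.04},{"grip":-1,"dx":2.1,"dy":3.7,"dz":0,"wx":0,"wy":0,"wz":-0.04},{"grip":-1,"dx":2.1,"dy":3.7,"dz":0,"wx":0,"wy":0,"wz":-0.04},{"grip":-1,"dx":2.1,"dy":3.7,"dz":0,"wx":0,"wy":0,"wz":-0.04},{"grip":-1,"dx":2.1,"dy":3.7,"dz":0,"wx":0,"wy":0,"wz":-0.04},{"grip":-1,"dx":2.1,"dy":3.7,"dz":0,"wx":0,"wy":0,"wz":-0.03}]' 20
```

```text
time_s: 1.15
position: [0.43, -0.3228, 0.2159]
ee_rot: [[1.0, -0.001, 0.0], [-0.001, -1.0, -0.0], [0.0, 0.0, -1.0]]
ft_force: [1.4, -0.2, -0.5]
grip_width: 0.156
grasp_force: 0.0
```

```bash
python3 -m jog '[{"grip":-1,"dx":2.2,"dy":3.8,"dz":0,"wx":0,"wy":0,"wz":0},{"grip":-1,"dx":2.2,"dy":3.8,"dz":0,"wx":0,"wy":0,"wz":0},{"grip":-1,"dx":2.2,"dy":3.8,"dz":0,"wx":0,"wy":0,"wz":0},{"grip":-1,"dx":2.2,"dy":3.8,"dz":0,"wx":0,"wy":0,"wz":0},{"grip":-1,"dx":2.2,"dy":3.8,"dz":0,"wx":0,"wy":0,"wz":0},{"grip":-1,"dx":2.2,"dy":3.8,"dz":0,"wx":0,"wy":0,"wz":0},{"grip":-1,"dx":2.2,"dy":3.8,"dz":0,"wx":0,"wy":0,"wz":0},{"grip":-1,"dx":2.2,"dy":3.8,"dz":0,"wx":0,"wy":0,"wz":0},{"grip":-1,"dx":0.3,"dy":0.8,"dz":-1.5,"wx":0,"wy":0,"wz":0},{"grip":-1,"dx":0,"dy":0,"dz":-1.5,"wx":0,"wy":0,"wz":0}]' && python3 - <<'E'
from h import *
s=env.get_state(); cv2.imwrite("pics/w2.png",env.grab_frame("wrist")); print(s["position"],s["ee_rot"],s["grip_width"])
cv2.imwrite("pics/s2.png",env.grab_frame("side"))
E
```

```text
time_s: 2.15
position: [0.6087, -0.0113, 0.1849]
ee_rot: [[1.0, 0.003, 0.0], [0.003, -1.0, -0.0], [0.0, 0.0, -1.0]]
ft_force: [0.7, -0.5, -0.4]
grip_width: 0.002
grasp_force: 0.0
[ 0.60873753 -0.01126505  0.18490192] [[ 9.99995979e-01  2.83541595e-03  4.99173902e-05]
 [ 2.83541716e-03 -9.99995980e-01 -2.42538240e-05]
 [ 4.98484199e-05  2.43952631e-05 -9.99999998e-01]] 0.0016962830360711255
```

View pics/w2.png

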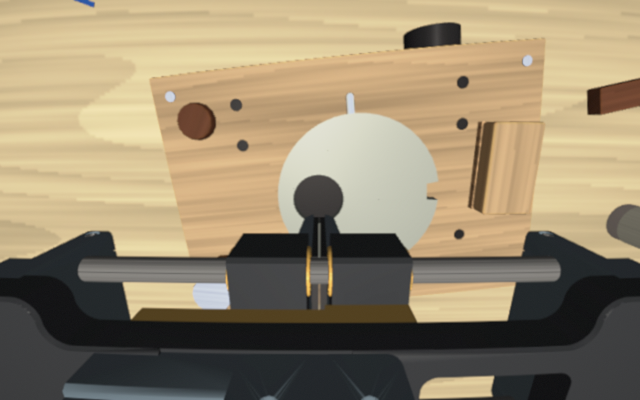

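View pics/s2.png

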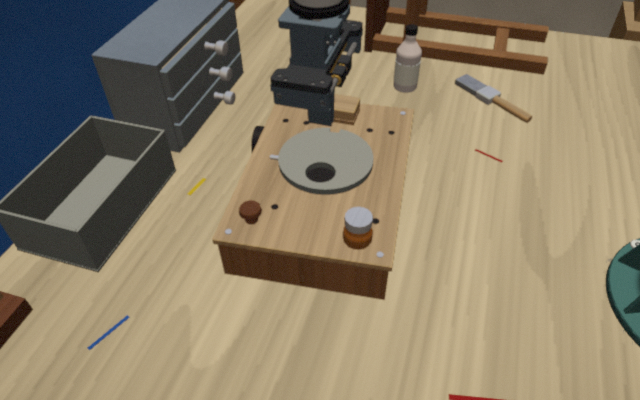

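Wrist view: cup (318,199), pin (350,103), notch (432,190), with the cup right ahead of the tips. Refining these from this picture.

```bash
cat >> h.py <<'E'
def rfit(p,tol=.002):
    ce,r=circ(p)
    for _ in range(10):
        k=abs(np.hypot(*(p-ce).T)-r)<max(tol,.5*np.std(np.hypot(*(p-ce).T)-r)); ce,r=circ(p[k])
    return ce,r,k.mean()
def wristP(s):
    T=np.eye(4);T[:3,:3]=s["ee_rot"];T[:3,3]=s["position"]
    return T@env.get_calibration("wrist")["hand_eye"]
E
python3 - <<'E'
from h import *
im=cv2.imread("pics/w2.png");c=env.get_calibration("wrist");s=env.get_state();P=wristP(s)
hsv=cv2.cvtColor(im,cv2.COLOR_BGR2HSV);print(hsv[190,318],hsv[150,350],hsv[103,350])
b=blob((hsv[...,1]<50)&(hsv[...,2]>100),(350,150)); b=b[b[:,1]<232]
p=onplane(c,P,b,.1105)[:,:2]
t=np.degrees(np.arctan2(*(p-[.613,-.051]).T[::-1])); rr=np.hypot(*(p-[.613,-.051]).T)
ce,r,_=rfit(p[rr>.074]); print("cover",ce,r,_)
k=b[(np.hypot(*(b-[318,199]).T)<35)&(b[:,1]<205)]
for z in(.1105,.0985):
    u,rc,f=rfit(onplane(c,P,k,z)[:,:2]); d=u-ce; print("cup",z,u,rc,f,len(k),np.degrees(np.arctan2(d[1],d[0])),np.hypot(*d))
n=p[(np.hypot(*(p-ce).T)<r-.004)&(abs(p[:,0]-.618)<.025)&(p[:,1]<-.1)]
d=n.mean(0)-ce; print("notch ang",np.degrees(np.arctan2(d[1],d[0])),np.hypot(*d),len(n))
pb=blob((hsv[...,1]<50)&(hsv[...,2]>100)&(np.arange(400)[:,None]<112),(350,103))
q=onplane(c,P,pb,.096)[:,:2]
d=q.mean(0)-ce;print("pin",q.mean(0),np.ptp(q,0),np.degrees(np.arctan2(d[1],d[0])),np.hypot(*d))
E
```

```text
[10 22 69] [ 32  21 217] [107  21 226]
cover [ 0.61095756 -0.05062576] 0.0785321535918546 0.8658536585365854
cup 0.1105 [ 0.6073908  -0.01133298] 0.024558238957842378 1.0 81 95.18675207089899 0.03945432559746856
cup 0.0985 [ 0.6041268  -0.01130385] 0.02564754493619285 1.0 81 99.85473168137868 0.03991080052628643
notch ang -85.43474882173449 0.06890800108368841 26
pin [ 0.69931724 -0.04190266] [0.01648797 0.00804599] 5.638120220817559 0.08878921859221527
```

Consistent: centre (0.6115,−0.0507), cup at 95.2°, notch −85.4°, pin 5.6°, so about +91° to turn. Lowering into the cup, with the floor at z = 0.0985.

```bash
python3 -m jog '[{"grip":-1,"dx":-0.1,"dy":0,"dz":-2,"wx":0,"wy":0,"wz":0},{"grip":-1,"dx":0,"dy":0,"dz":-2,"wx":0,"wy":0,"wz":0},{"grip":-1,"dx":0,"dy":0,"dz":-1.5,"wx":0,"wy":0,"wz":0},{"grip":-1,"dx":0,"dy":0,"dz":-1,"wx":0,"wy":0,"wz":0},{"grip":-1,"dx":0,"dy":0,"dz":-0.5,"wx":0,"wy":0,"wz":0},{"grip":-1,"dx":0,"dy":0,"dz":-0.4,"wx":0,"wy":0,"wz":0},{"grip":-1,"dx":0,"dy":0,"dz":-0.3,"wx":0,"wy":0,"wz":0},{"grip":-1,"dx":0,"dy":0,"dz":-0.3,"wx":0,"wy":0,"wz":0},{"grip":-1,"dx":0,"dy":0,"dz":-0.2,"wx":0,"wy":0,"wz":0},{"grip":-1,"dx":0,"dy":0,"dz":0,"wx":0,"wy":0,"wz":0}]'
```

```text
time_s: 3.25
position: [0.6075, -0.0123, 0.1038]
ee_rot: [[1.0, 0.001, -0.0], [0.001, -1.0, -0.0], [-0.0, 0.0, -1.0]]
ft_force: [0.5, 0.6, -0.0]
grip_width: 0.007
grasp_force: 0.0
```

Inside the cup, no contact. First 60° of the arc:

```bash
python3 -m jog '[{"grip":-1,"dx":-0.41,"dy":-0.06,"dz":0,"wx":0,"wy":0,"wz":0},{"grip":-1,"dx":-0.41,"dy":-0.1,"dz":0,"wx":0,"wy":0,"wz":0},{"grip":-1,"dx":-0.39,"dy":-0.14,"dz":0,"wx":0,"wy":0,"wz":0},{"grip":-1,"dx":-0.38,"dy":-0.18,"dz":0,"wx":0,"wy":0,"wz":0},{"grip":-1,"dx":-0.36,"dy":-0.22,"dz":0,"wx":0,"wy":0,"wz":0},{"grip":-1,"dx":-0.33,"dy":-0.26,"dz":0,"wx":0,"wy":0,"wz":0},{"grip":-1,"dx":-0.3,"dy":-0.29,"dz":0,"wx":0,"wy":0,"wz":0},{"grip":-1,"dx":-0.27,"dy":-0.32,"dz":0,"wx":0,"wy":0,"wz":0},{"grip":-1,"dx":-0.23,"dy":-0.35,"dz":0,"wx":0,"wy":0,"wz":0},{"grip":-1,"dx":-0.2,"dy":-0.37,"dz":0,"wx":0,"wy":0,"wz":0}]' && python3 - <<'E'
from h import *
s=env.get_state(); cv2.imwrite("pics/w3.png",env.grab_frame("wrist")); print(s["position"]); np.save("s3.npy",s,allow_pickle=True)
d=s["position"][:2]-np.array([.6115,-.0507]);print(np.degrees(np.arctan2(d[1],d[0])),np.hypot(*d))
E
```

```text
time_s: 4.25
position: [0.5746, -0.0356, 0.1038]
ee_rot: [[1.0, 0.001, 0.0], [0.001, -1.0, 0.0], [0.0, -0.0, -1.0]]
ft_force: [0.4, 0.3, 0.7]
grip_width: 0.007
grasp_force: 0.0
[ 0.57459754 -0.03562445  0.10384832]
157.77878837480867 0.03986306159221904
```

View pics/w3.png

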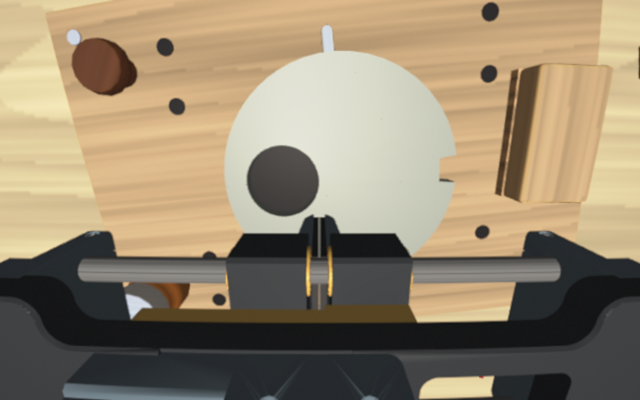

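The cover has not turned and no force was felt: the tip passed over it. The notch is still at (447,167) and the cup at (283,180), so the cover must be lower than I assumed. I'll triangulate its height from the two wrist views and the top and side views.

```bash
python3 - <<'E'
from h import *
c=env.get_calibration("wrist");s3=np.load("s3.npy",allow_pickle=True).item()
s2=dict(ee_rot=np.array([[1,.002835,0],[.002835,-1,0],[0,0,-1.]]),position=np.array([.60873753,-.01126505,.18490192]))
def G(m):
    hsv=cv2.cvtColor(m,cv2.COLOR_BGR2HSV);return (hsv[...,1]<50)&(hsv[...,2]>100)
d={}
for n,s,seed,k0,R in(("w2",s2,(350,150),(318,199),35),("w3",s3,(350,150),(283,180),48)):
    P=wristP(s);b=blob(G(cv2.imread(f"pics/{n}.png")),seed)
    m=(~G(cv2.imread(f"pics/{n}.png")));im=cv2.imread(f"pics/{n}.png")
    b=b[b[:,1]<226]
    for z in(.0905,.0985,.1045,.1105):
        p=onplane(c,P,b,z)[:,:2]; rr=np.hypot(*(p-p.mean(0)).T)
        g=np.hypot(*(b-k0).T)>R
        q=p[g]
        print(n,z,"cover",rfit(q,.0015), end=" ")
        # cup
        _,l=cv2.connectedComponents((cv2.cvtColor(im,cv2.COLOR_BGR2GRAY)<110).astype(np.uint8))
        cc,_h=cv2.findContours(m.astype(np.uint8)*(np.hypot(*(np.indices((400,640))[::-1]-np.array(k0)[:,None,None]))<R).astype(np.uint8),0,1)
        k=max(cc,key=len)[:,0]; k=k[(k[:,1]<203)|(n=="w3")]
        k=k[np.hypot(*(k-k0).T)<R-2]
        print("cup",rfit(onplane(c,P,k,z)[:,:2],.0015))
S=[cv2.imread(f"pics/{n}0.png") for n in("top","side")]
for n,im,cs in zip(("top","side"),S,((400,195),(300,165))):
    cc=env.get_calibration(n);hsv=cv2.cvtColor(im,cv2.COLOR_BGR2HSV)
    b=blob((hsv[...,1]<60)&(hsv[...,2]>90),cs)
    for z in(.0905,.0985,.1045,.1105): print(n,z,rfit(onplane(cc,cc["pose"],b,z)[:,:2]))
E
```

```text
w2 0.0905 cover (array([ 0.60817146, -0.05211962]), np.float64(0.08487209697844506), np.float64(0.7959183673469388)) cup (array([ 0.60410413, -0.00967608]), np.float64(0.025626050893891125), np.float64(1.0))
w2 0.0985 cover (array([ 0.61020031, -0.05097432]), np.float64(0.08255328349094695), np.float64(0.7959183673469388)) cup (array([ 0.60624411, -0.00969039]), np.float64(0.02492591463520767), np.float64(1.0))
w2 0.1045 cover (array([ 0.61172195, -0.05011535]), np.float64(0.08081417337532264), np.float64(0.7959183673469388)) cup (array([ 0.60784909, -0.00970112]), np.float64(0.024400812441221095), np.float64(1.0))
w2 0.1105 cover (array([ 0.61324359, -0.04925637]), np.float64(0.07907506325969989), np.float64(0.7959183673469388)) cup (array([ 0.60945408, -0.00971186]), np.float64(0.023875710247217845), np.float64(1.0))
w3 0.0905 cover (array([ 0.61019906, -0.05071533]), np.float64(0.0871735795524424), np.float64(0.8010752688172043)) cup (array([ 0.60554738, -0.00710207]), np.float64(0.026490424005673287), np.float64(1.0))
w3 0.0985 cover (array([ 0.61163781, -0.05011106]), np.float64
[... 702 characters left out ...]
), np.float64(0.08087459907751927), np.float64(0.88))
top 0.1045 (array([ 0.61264723, -0.05161574]), np.float64(0.08013020770382866), np.float64(0.88))
top 0.1105 (array([ 0.61158706, -0.05074446]), np.float64(0.07938581633013365), np.float64(0.88))
side 0.0905 (array([ 0.62101553, -0.07333431]), np.float64(0.0822108886643833), np.float64(0.8806584362139918))
side 0.0985 (array([ 0.61816759, -0.06434821]), np.float64(0.08109028486868208), np.float64(0.8806584362139918))
side 0.1045 (array([ 0.61603163, -0.05760864]), np.float64(0.08024983202190228), np.float64(0.8806584362139918))
side 0.1105 (array([ 0.61389567, -0.05086906]), np.float64(0.07940937917512508), np.float64(0.8806584362139918))
```

```bash
python3 - <<'E'
from h import *
im=env.grab_frame("side"); cv2.imwrite("pics/s3.png",im)
K=env.get_calibration("side");s=env.get_state();T=np.linalg.inv(K["pose"])
M=np.array([[K["fx"],0,K["cx"]],[0,K["fy"],K["cy"]],[0,0,1]])
p,_=cv2.projectPoints(np.array([s["position"],s["position"]+[0,0,.02]]),cv2.Rodrigues(T[:3,:3])[0],T[:3,3],M,K["D"]);print(p.ravel(),s["ft_force"],s["position"])
a=cv2.resize(im[80:230,240:440],None,fx=4,fy=4,interpolation=cv2.INTER_CUBIC)
cv2.imwrite("pics/s3c.png",a)
E
```

```text
[345.24037941 169.53345716 345.47634122 160.37220274] [ 0.43581111 -0.2470812   0.26923265] [ 0.57455467 -0.0357505   0.10381364]
```

View pics/s3c.png

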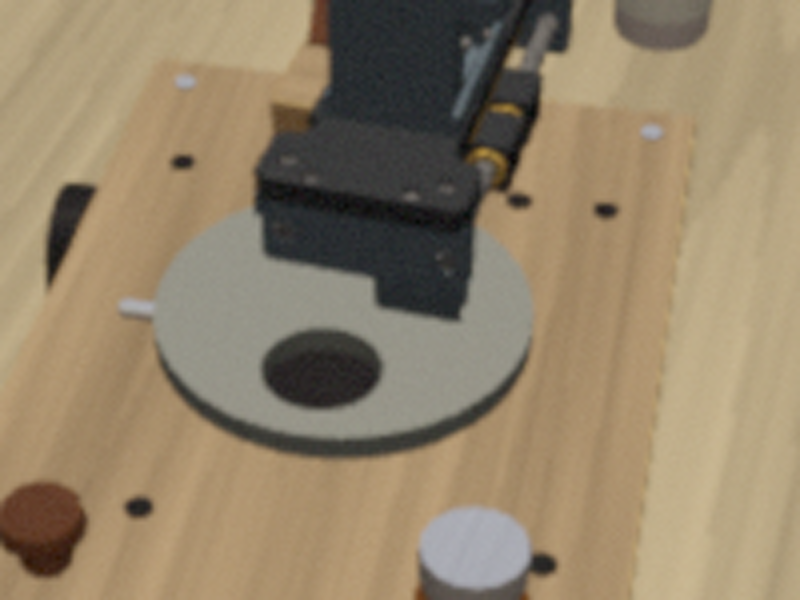

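The crop shows the real fingertip lower edge at full-image (334.5,155.8) to (355,159.5), clearly above the cover, while the reported TCP projects to (345,169.5). I'll work out how far the tip is above the reported TCP.

```bash
python3 - <<'E'
from h import *
K=env.get_calibration("side")
o,d=ray(K,K["pose"],[(334.5,155.75),(355,159.5)])
for y in (-.0358,-.0225): print(y,(o+d*((y-o[1])/d[:,1])[:,None]).round(4))
c=env.get_calibration("wrist");s=np.load("s3.npy",allow_pickle=True).item()
o,d=ray(c,wristP(s),[(302,216),(338,216)])
for x in(.5746,.5906): print(x,(o+d*((x-o[0])/d[:,0])[:,None]).round(4))
E
```

```text
-0.0358 [[ 0.5933 -0.0358  0.1291]
 [ 0.5587 -0.0358  0.1295]]
-0.0225 [[ 0.5894 -0.0225  0.1408]
 [ 0.5556 -0.0225  0.1412]]
0.5746 [[ 0.5746 -0.021   0.0798]
 [ 0.5746 -0.0506  0.0798]]
0.5906 [[ 0.5906 -0.024   0.1281]
 [ 0.5906 -0.0472  0.1281]]
```

Both views put the tip about 25–35 mm above the reported TCP. I'll go back over the cup and lower by feel.

```bash
python3 -m jog '[{"grip":-1,"dx":1.0,"dy":0.8,"dz":0.3,"wx":0,"wy":0,"wz":0},{"grip":-1,"dx":1.2,"dy":0.9,"dz":0,"wx":0,"wy":0,"wz":0},{"grip":-1,"dx":1.2,"dy":0.8,"dz":0,"wx":0,"wy":0,"wz":0},{"grip":-1,"dx":0,"dy":0,"dz":0,"wx":0,"wy":0,"wz":0},{"grip":-1,"dx":0,"dy":0,"dz":-0.5,"wx":0,"wy":0,"wz":0},{"grip":-1,"dx":0,"dy":0,"dz":-0.5,"wx":0,"wy":0,"wz":0},{"grip":-1,"dx":0,"dy":0,"dz":-0.4,"wx":0,"wy":0,"wz":0},{"grip":-1,"dx":0,"dy":0,"dz":-0.4,"wx":0,"wy":0,"wz":0},{"grip":-1,"dx":0,"dy":0,"dz":-0.4,"wx":0,"wy":0,"wz":0},{"grip":-1,"dx":0,"dy":0,"dz":0,"wx":0,"wy":0,"wz":0}]' && python3 - <<'E'
from h import *
im=env.grab_frame("side")
cv2.imwrite("pics/s4c.png",cv2.resize(im[80:230,240:440],None,fx=4,fy=4,interpolation=cv2.INTER_CUBIC))
E
```

```text
time_s: 5.35
position: [0.6083, -0.0104, 0.0842]
ee_rot: [[1.0, 0.001, -0.001], [0.001, -1.0, 0.0], [-0.001, -0.0, -1.0]]
ft_force: [0.3, -0.5, -0.3]
grip_width: 0.004
grasp_force: 0.0
```

View pics/s4c.png

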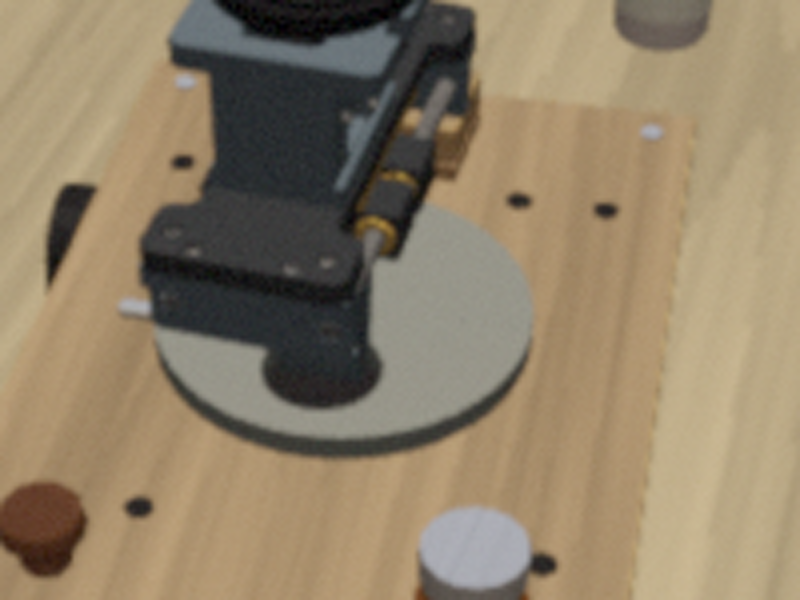

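The tip is just over the cup with no contact. Going lower in small steps.

```bash
python3 -m jog '[{"grip":-1,"dx":0,"dy":0,"dz":-0.2,"wx":0,"wy":0,"wz":0},{"grip":-1,"dx":0,"dy":0,"dz":-0.2,"wx":0,"wy":0,"wz":0},{"grip":-1,"dx":0,"dy":0,"dz":-0.2,"wx":0,"wy":0,"wz":0},{"grip":-1,"dx":0,"dy":0,"dz":-0.1,"wx":0,"wy":0,"wz":0},{"grip":-1,"dx":0,"dy":0,"dz":-0.1,"wx":0,"wy":0,"wz":0},{"grip":-1,"dx":0,"dy":0,"dz":-0.1,"wx":0,"wy":0,"wz":0},{"grip":-1,"dx":0,"dy":0,"dz":-0.1,"wx":0,"wy":0,"wz":0},{"grip":-1,"dx":0,"dy":0,"dz":0,"wx":0,"wy":0,"wz":0},{"grip":-1,"dx":0,"dy":0,"dz":0,"wx":0,"wy":0,"wz":0},{"grip":-1,"dx":0,"dy":0,"dz":0,"wx":0,"wy":0,"wz":0}]'
```

```text
time_s: 6.4
position: [0.6088, -0.0102, 0.0749]
ee_rot: [[1.0, 0.001, 0.0], [0.001, -1.0, 0.0], [0.0, -0.0, -1.0]]
ft_force: [-0.1, -0.5, 0.6]
grip_width: 0.006
grasp_force: 0.0
```

```bash
python3 -m jog '[{"grip":-1,"dx":0,"dy":0,"dz":-0.1,"wx":0,"wy":0,"wz":0},{"grip":-1,"dx":0,"dy":0,"dz":-0.1,"wx":0,"wy":0,"wz":0},{"grip":-1,"dx":0,"dy":0,"dz":-0.1,"wx":0,"wy":0,"wz":0},{"grip":-1,"dx":0,"dy":0,"dz":-0.1,"wx":0,"wy":0,"wz":0},{"grip":-1,"dx":0,"dy":0,"dz":-0.1,"wx":0,"wy":0,"wz":0},{"grip":-1,"dx":0,"dy":0,"dz":0,"wx":0,"wy":0,"wz":0},{"grip":-1,"dx":0,"dy":0,"dz":0,"wx":0,"wy":0,"wz":0},{"grip":-1,"dx":0,"dy":0,"dz":0,"wx":0,"wy":0,"wz":0},{"grip":-1,"dx":0,"dy":0,"dz":0,"wx":0,"wy":0,"wz":0},{"grip":-1,"dx":0,"dy":0,"dz":0,"wx":0,"wy":0,"wz":0}]'
```

```text
time_s: 7.4
position: [0.6089, -0.0103, 0.0701]
ee_rot: [[1.0, 0.001, 0.0], [0.001, -1.0, 0.0], [0.0, -0.0, -1.0]]
ft_force: [-2.1, 0.4, 6.6]
grip_width: 0.004
grasp_force: 2.9
```

Contact at 6.6 N: with the floor at 0.0985 that puts the tip 28 mm above the reported TCP, matching the wrist view. Lifting 3 mm and trying a short push along the arc.

```bash
python3 -m jog '[{"grip":-1,"dx":0,"dy":0,"dz":0.3,"wx":0,"wy":0,"wz":0},{"grip":-1,"dx":0,"dy":0,"dz":0,"wx":0,"wy":0,"wz":0},{"grip":-1,"dx":-0.3,"dy":-0.04,"dz":0,"wx":0,"wy":0,"wz":0},{"grip":-1,"dx":-0.3,"dy":-0.06,"dz":0,"wx":0,"wy":0,"wz":0},{"grip":-1,"dx":-0.3,"dy":-0.08,"dz":0,"wx":0,"wy":0,"wz":0},{"grip":-1,"dx":-0.29,"dy":-0.1,"dz":0,"wx":0,"wy":0,"wz":0},{"grip":-1,"dx":-0.28,"dy":-0.12,"dz":0,"wx":0,"wy":0,"wz":0},{"grip":-1,"dx":0,"dy":0,"dz":0,"wx":0,"wy":0,"wz":0},{"grip":-1,"dx":0,"dy":0,"dz":0,"wx":0,"wy":0,"wz":0},{"grip":-1,"dx":0,"dy":0,"dz":0,"wx":0,"wy":0,"wz":0}]' && python3 - <<'E'
from h import *
s=env.get_state();d=s["position"][:2]-np.array([.6120,-.0500]);print(np.degrees(np.arctan2(d[1],d[0])),np.hypot(*d))
E
```

```text
time_s: 8.4
position: [0.5954, -0.0145, 0.0735]
ee_rot: [[1.0, 0.001, 0.003], [0.001, -1.0, -0.0], [0.003, 0.0, -1.0]]
ft_force: [7.0, -1.6, 0.4]
grip_width: 0.007
grasp_force: 2.7
115.02649788461208 0.03913420950510637
```

7 N sideways: the wall is being pushed. Continuing the arc.

```bash
python3 -m jog '[{"grip":-1,"dx":-0.43,"dy":-0.23,"dz":0,"wx":0,"wy":0,"wz":0},{"grip":-1,"dx":-0.4,"dy":-0.28,"dz":0,"wx":0,"wy":0,"wz":0},{"grip":-1,"dx":-0.36,"dy":-0.33,"dz":0,"wx":0,"wy":0,"wz":0},{"grip":-1,"dx":-0.32,"dy":-0.37,"dz":0,"wx":0,"wy":0,"wz":0},{"grip":-1,"dx":-0.27,"dy":-0.41,"dz":0,"wx":0,"wy":0,"wz":0},{"grip":-1,"dx":-0.22,"dy":-0.44,"dz":0,"wx":0,"wy":0,"wz":0},{"grip":-1,"dx":-0.16,"dy":-0.46,"dz":0,"wx":0,"wy":0,"wz":0},{"grip":-1,"dx":-0.11,"dy":-0.48,"dz":0,"wx":0,"wy":0,"wz":0},{"grip":-1,"dx":-0.05,"dy":-0.49,"dz":0,"wx":0,"wy":0,"wz":0},{"grip":-1,"dx":0,"dy":0,"dz":0,"wx":0,"wy":0,"wz":0}]' && python3 - <<'E'
from h import *
s=env.get_state();d=s["position"][:2]-np.array([.6120,-.0500]);print(np.degrees(np.arctan2(d[1],d[0])),np.hypot(*d))
np.save("s5.npy",s,allow_pickle=True);cv2.imwrite("pics/w5.png",env.grab_frame("wrist"))
E
```

```text
time_s: 9.4
position: [0.5731, -0.0493, 0.0739]
ee_rot: [[1.0, 0.0, 0.005], [0.0, -1.0, 0.0], [0.005, -0.0, -1.0]]
ft_force: [9.6, 4.0, 2.7]
grip_width: 0.008
grasp_force: 4.6
178.9436049889256 0.03894176551204122
```

View pics/w5.png

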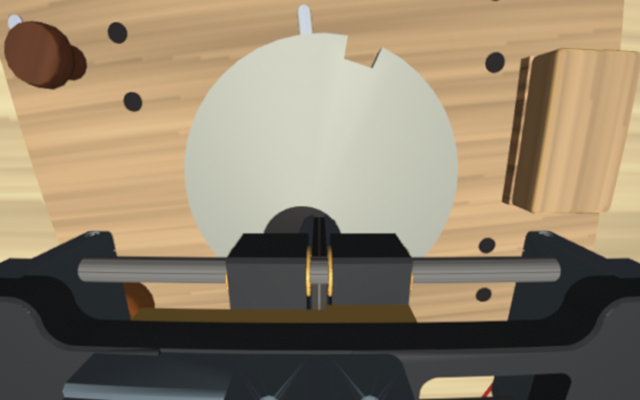

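The cover turned: notch now at (362,55), pin at (304,18). I'll measure the remaining angle.

```bash
cat >> h.py <<'E'
def remain(im,s,ns,ps,pr,z=.1105,rowmax=220):
    c=env.get_calibration("wrist");P=wristP(s);hsv=cv2.cvtColor(im,cv2.COLOR_BGR2HSV)
    m=(hsv[...,1]<50)&(hsv[...,2]>100); b=blob(m,(320,120))
    p=onplane(c,P,b,z)[:,:2]; g=(b[:,1]<200)
    ce,r,k=rfit(p[g],.0015); rad=np.hypot(*(p-ce).T)
    n=p[(rad<r-.004)&(rad>.060)&(np.hypot(*(b-ns).T)<40)]; d=n-ce
    an=np.degrees(np.arctan2(d[:,1],d[:,0]))
    pm=m&(np.arange(400)[:,None]<pr); q=onplane(c,P,blob(pm,ps),z-.0145)[:,:2]; e=q.mean(0)-ce
    ap=np.degrees(np.arctan2(e[1],e[0]))
    print("cover",ce,r,k,"notch",(an.min()+an.max())/2,np.ptp(an),"pin",ap,np.ptp(q,0))
    return ap-(an.min()+an.max())/2
E
python3 - <<'E'
from h import *
s=np.load("s5.npy",allow_pickle=True).item()
print(remain(cv2.imread("pics/w5.png"),s,(362,55),(304,18),30), np.arctan2(*(s["position"][:2]-[.612,-.05])[::-1]))
E
```

```text
cover [ 0.61297898 -0.04956584] 0.0793948301669141 0.7804878048780488 notch -16.53189584100982 13.931448732959865 pin 5.748284841452948 [0.01281498 0.00833884]
22.28018068246277 3.123155082444903
```

22° to go (tip leads the cup by about 15°). Four steps of 5.5°:

```bash
python3 -m jog '[{"grip":-1,"dx":0.04,"dy":-0.38,"dz":0,"wx":0,"wy":0,"wz":0},{"grip":-1,"dx":0.07,"dy":-0.38,"dz":0,"wx":0,"wy":0,"wz":0},{"grip":-1,"dx":0.1,"dy":-0.38,"dz":0,"wx":0,"wy":0,"wz":0},{"grip":-1,"dx":0.14,"dy":-0.37,"dz":0,"wx":0,"wy":0,"wz":0},{"grip":-1,"dx":0,"dy":0,"dz":0,"wx":0,"wy":0,"wz":0},{"grip":-1,"dx":0,"dy":0,"dz":0,"wx":0,"wy":0,"wz":0},{"grip":-1,"dx":0,"dy":0,"dz":0,"wx":0,"wy":0,"wz":0},{"grip":-1,"dx":0,"dy":0,"dz":0,"wx":0,"wy":0,"wz":0},{"grip":-1,"dx":0,"dy":0,"dz":0,"wx":0,"wy":0,"wz":0},{"grip":-1,"dx":0,"dy":0,"dz":0,"wx":0,"wy":0,"wz":0}]' && python3 - <<'E'
from h import *
s=env.get_state();im=env.grab_frame("wrist");cv2.imwrite("pics/w6.png",im);np.save("s6.npy",s,allow_pickle=True)
d=s["position"][:2]-np.array([.612,-.05]);print(np.degrees(np.arctan2(d[1],d[0])),np.hypot(*d))
E
```

```text
time_s: 10.45
position: [0.5738, -0.064, 0.0726]
ee_rot: [[1.0, 0.001, -0.001], [0.001, -1.0, 0.0], [-0.001, -0.0, -1.0]]
ft_force: [-2.3, 4.8, 0.8]
grip_width: 0.001
grasp_force: 2.6
-159.86927465208743 0.040673857542535455
```

View pics/w6.png

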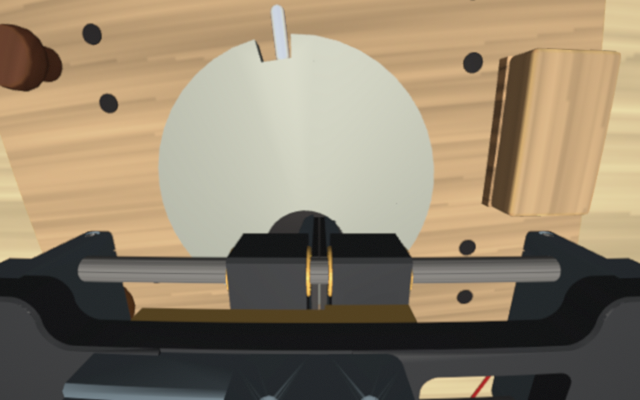

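Notch now spans rim corners (257,40) and (292,34). The pin, from (278,6) to about (284,50), is seen inside it, toward the right edge. I'll convert these points.

```bash
python3 - <<'E'
from h import *
s=np.load("s6.npy",allow_pickle=True).item();im=cv2.imread("pics/w6.png")
c=env.get_calibration("wrist");P=wristP(s);hsv=cv2.cvtColor(im,cv2.COLOR_BGR2HSV)
ce=np.array([.613,-.0495])
A=lambda p:np.degrees(np.arctan2(*(p[:,:2]-ce).T[::-1])).round(1)
corn=onplane(c,P,[(257,40),(292,34),(263,61),(289,57)],.1105); print("notch corners",A(corn),np.hypot(*(corn[:,:2]-ce).T).round(4))
m=((hsv[...,1]<60)&(hsv[...,2]>100)).astype(np.uint8)
for r in(12,18,24,30,36,44,52):
    row=m[r]; x=[i for i in range(262 if r>34 else 255,296) if row[i]]
    if x: print(r,x[0],x[-1],A(onplane(c,P,[((x[0]+x[-1])/2,r)],.096)))
E
```

```text
notch corners [13.4  0.1 13.2  1.6] [0.0788 0.0794 0.0683 0.0684]
12 270 284 [5.7]
18 271 284 [5.8]
24 272 285 [5.7]
30 273 286 [5.5]
36 273 295 [4.1]
44 274 295 [4.2]
52 275 295 [4.3]
```

The notch centre is about 7.0° and the pin 5.7°, so roughly 1.3° past, within the 3.5° limit. Easing off the wall, then pressing.

```bash
python3 -m jog '[{"grip":-1,"dx":0,"dy":0.25,"dz":0,"wx":0,"wy":0,"wz":0},{"grip":-1,"dx":0,"dy":0.25,"dz":0,"wx":0,"wy":0,"wz":0},{"grip":-1,"dx":0,"dy":0.25,"dz":0,"wx":0,"wy":0,"wz":0},{"grip":-1,"dx":0,"dy":0.15,"dz":0,"wx":0,"wy":0,"wz":0},{"grip":-1,"dx":0,"dy":0,"dz":-0.15,"wx":0,"wy":0,"wz":0},{"grip":-1,"dx":0,"dy":0,"dz":-0.15,"wx":0,"wy":0,"wz":0},{"grip":-1,"dx":0,"dy":0,"dz":-0.15,"wx":0,"wy":0,"wz":0},{"grip":-1,"dx":0,"dy":0,"dz":-0.15,"wx":0,"wy":0,"wz":0},{"grip":-1,"dx":0,"dy":0,"dz":-0.1,"wx":0,"wy":0,"wz":0},{"grip":-1,"dx":0,"dy":0,"dz":0,"wx":0,"wy":0,"wz":0}]'
```

```text
time_s: 11.5
position: [0.5746, -0.0553, 0.0661]
ee_rot: [[1.0, 0.001, 0.0], [0.001, -1.0, 0.0], [0.0, -0.0, -1.0]]
ft_force: [-2.0, 2.0, 6.7]
grip_width: -0.001
grasp_force: 3.6
```

Sunk about 4 mm below first floor contact at only 6.7 N, so the notch is over the pin. Pressing on.

```bash
python3 -m jog '[{"grip":-1,"dx":0,"dy":0,"dz":-0.1,"wx":0,"wy":0,"wz":0},{"grip":-1,"dx":0,"dy":0,"dz":-0.1,"wx":0,"wy":0,"wz":0},{"grip":-1,"dx":0,"dy":0,"dz":-0.1,"wx":0,"wy":0,"wz":0},{"grip":-1,"dx":0,"dy":0,"dz":-0.1,"wx":0,"wy":0,"wz":0},{"grip":-1,"dx":0,"dy":0,"dz":-0.1,"wx":0,"wy":0,"wz":0},{"grip":-1,"dx":0,"dy":0,"dz":0,"wx":0,"wy":0,"wz":0},{"grip":-1,"dx":0,"dy":0,"dz":0,"wx":0,"wy":0,"wz":0},{"grip":-1,"dx":0,"dy":0,"dz":0,"wx":0,"wy":0,"wz":0},{"grip":-1,"dx":0,"dy":0,"dz":0,"wx":0,"wy":0,"wz":0},{"grip":-1,"dx":0,"dy":0,"dz":0,"wx":0,"wy":0,"wz":0}]'
```

```text
time_s: 12.5
position: [0.5748, -0.0553, 0.0623]
ee_rot: [[1.0, 0.001, 0.0], [0.001, -1.0, 0.0], [0.0, -0.0, -1.0]]
ft_force: [-11.5, 3.1, 29.4]
grip_width: 0.005
grasp_force: 14.5
```

Firm stop at 29 N after about 7.5 mm. Pressing a little more, then withdrawing straight up.

```bash
python3 -m jog '[{"grip":-1,"dx":0,"dy":0,"dz":-0.1,"wx":0,"wy":0,"wz":0},{"grip":-1,"dx":0,"dy":0,"dz":0,"wx":0,"wy":0,"wz":0},{"grip":-1,"dx":0,"dy":0,"dz":0,"wx":0,"wy":0,"wz":0},{"grip":-1,"dx":0,"dy":0,"dz":0.1,"wx":0,"wy":0,"wz":0},{"grip":-1,"dx":0,"dy":0,"dz":0.1,"wx":0,"wy":0,"wz":0},{"grip":-1,"dx":0,"dy":0,"dz":0.1,"wx":0,"wy":0,"wz":0},{"grip":-1,"dx":0,"dy":0,"dz":0.1,"wx":0,"wy":0,"wz":0},{"grip":-1,"dx":0,"dy":0,"dz":0,"wx":0,"wy":0,"wz":0},{"grip":-1,"dx":0,"dy":0,"dz":0,"wx":0,"wy":0,"wz":0},{"grip":-1,"dx":0,"dy":0,"dz":0,"wx":0,"wy":0,"wz":0}]'
```

```text
time_s: 13.5
position: [0.5743, -0.0553, 0.0636]
ee_rot: [[1.0, 0.001, -0.0], [0.001, -1.0, -0.0], [-0.0, 0.0, -1.0]]
ft_force: [0.4, 0.3, 0.3]
grip_width: 0.006
grasp_force: 0.0
```

Free of all contact. Withdrawing up and checking.

```bash
python3 -m jog '[{"grip":-1,"dx":0,"dy":0,"dz":0.5,"wx":0,"wy":0,"wz":0},{"grip":-1,"dx":0,"dy":0,"dz":0.5,"wx":0,"wy":0,"wz":0},{"grip":-1,"dx":0,"dy":0,"dz":1,"wx":0,"wy":0,"wz":0},{"grip":-1,"dx":0,"dy":0,"dz":2,"wx":0,"wy":0,"wz":0},{"grip":-1,"dx":0,"dy":0,"dz":2,"wx":0,"wy":0,"wz":0},{"grip":-1,"dx":0,"dy":0,"dz":2,"wx":0,"wy":0,"wz":0},{"grip":-1,"dx":0,"dy":0,"dz":2,"wx":0,"wy":0,"wz":0},{"grip":-1,"dx":0,"dy":0,"dz":2,"wx":0,"wy":0,"wz":0},{"grip":-1,"dx":0,"dy":0,"dz":0,"wx":0,"wy":0,"wz":0},{"grip":-1,"dx":0,"dy":0,"dz":0,"wx":0,"wy":0,"wz":0}]' && python3 - <<'E'
from h import *
im=env.grab_frame("side");c=env.get_calibration("side");b=blob((lambda h:(h[...,1]<60)&(h[...,2]>90))(cv2.cvtColor(im,cv2.COLOR_BGR2HSV)),(310,178))
b0=blob((lambda h:(h[...,1]<60)&(h[...,2]>90))(cv2.cvtColor(cv2.imread("pics/side0.png"),cv2.COLOR_BGR2HSV)),(300,165))
print("lowest row before/after",b0[:,1].max(),b[:,1].max())
a=cv2.resize(im[80:230,240:440],None,fx=3,fy=3,interpolation=cv2.INTER_CUBIC)
w=env.grab_frame("wrist");s=env.get_state()
cv2.imwrite("pics/fin.png",np.vstack([a[:,:600],cv2.resize(w[:,:],(600,375))])[:600] if 0 else np.vstack([cv2.resize(a,(400,300)),cv2.resize(w[30:230,150:420],(400,296))]))
E
```

```text
time_s: 14.5
position: [0.5745, -0.0553, 0.1844]
ee_rot: [[1.0, 0.001, 0.001], [0.001, -1.0, -0.0], [0.001, 0.0, -1.0]]
ft_force: [0.8, -0.9, -0.5]
grip_width: 0.005
grasp_force: 0.0
lowest row before/after 189 192
```

View pics/fin.png

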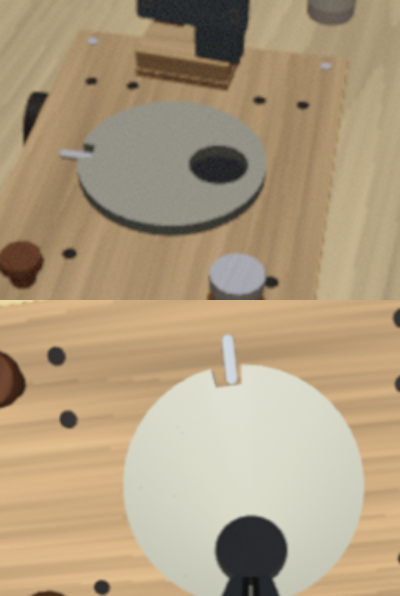

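The cover is home: its lower edge dropped 3 px (7 mm is about 3.2 px). The pin sits in the notch, and the block, jar and knob appear where they were. Handing in.

```bash
python3 -c "
from plant import env
print(env.sign_off())"
```

```text
the job is handed in; nothing more can be done
None
```

I turned the cover until its notch sat over the pin and pressed it down until it stopped firmly. The last pictures show it about 7 mm lower, with the other things where they were; I've handed the job in but no verdict came back.

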